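Load the bar caddy in order of use

TASK

Move the four bottles from the black stock rack to the wooden caddy, one bottle to a pocket, keeping the order of use: the bottle that stood next to the rack's red marker goes in the pocket next to the caddy's red end, the next bottle in the next pocket, and so on along the row. Keep every bottle upright and set it down on the pocket's floor, do not drop it.

Things in the scene. Friction and masses are not known exactly. Their poses are not given: they have to be found in the camera images.
- yellow_bottle (a point): Centre (45 mm above the underside) of the loose yellow bottle: round, dark brown, yellow label band and cap, about 160 g, 90 mm tall. Body 44 mm in diameter up to 54 mm above the underside, then a shoulder; cap 32 mm in diameter, at 68 to 90 mm. z points up the bottle. It starts in a pocket of the black stock rack, beside the tag of its colour.
- green_bottle (a point): Centre (45 mm above the underside) of the loose green bottle: round, dark brown, green label band and cap, about 160 g, 90 mm tall. Body 44 mm in diameter up to 54 mm above the underside, then a shoulder; cap 32 mm in diameter, at 68 to 90 mm. z points up the bottle. It starts in a pocket of the black stock rack, beside the tag of its colour.
- blue_bottle (a point): Centre (45 mm above the underside) of the loose blue bottle: round, dark brown, blue label band and cap, about 160 g, 90 mm tall. Body 44 mm in diameter up to 54 mm above the underside, then a shoulder; cap 32 mm in diameter, at 68 to 90 mm. z points up the bottle. It starts in a pocket of the black stock rack, beside the tag of its colour.
- white_bottle (a point): Centre (45 mm above the underside) of the loose white bottle: round, dark brown, white label band and cap, about 160 g, 90 mm tall. Body 44 mm in diameter up to 54 mm above the underside, then a shoulder; cap 32 mm in diameter, at 68 to 90 mm. z points up the bottle. It starts in a pocket of the black stock rack, beside the tag of its colour.
- tag_yellow: Fixed flat yellow tag, 24 x 50 x 6 mm, on the black stock rack's far ledge; marks where the yellow bottle starts. Origin: centre of its underside, 12 mm above the table. y runs along the row (pitch 75 mm); its pocket's centre is 52 mm away to -x, pocket floor 5 mm above the table. The rack is fixed; its 4 mm walls reach 20 mm above the table.
- tag_green: Fixed flat green tag, 24 x 50 x 6 mm, on the black stock rack's far ledge; marks where the green bottle starts. Origin: centre of its underside, 12 mm above the table. y runs along the row (pitch 75 mm); its pocket's centre is 52 mm away to -x, pocket floor 5 mm above the table. The rack is fixed; its 4 mm walls reach 20 mm above the table.
- tag_blue: Fixed flat blue tag, 24 x 50 x 6 mm, on the black stock rack's far ledge; marks where the blue bottle starts. Origin: centre of its underside, 12 mm above the table. y runs along the row (pitch 75 mm); its pocket's centre is 52 mm away to -x, pocket floor 5 mm above the table. The rack is fixed; its 4 mm walls reach 20 mm above the table.
- tag_white: Fixed flat white tag, 24 x 50 x 6 mm, on the black stock rack's far ledge; marks where the white bottle starts. Origin: centre of its underside, 12 mm above the table. y runs along the row (pitch 75 mm); its pocket's centre is 52 mm away to -x, pocket floor 5 mm above the table. The rack is fixed; its 4 mm walls reach 20 mm above the table.
- first_marker: Fixed red block, 60 x 26 x 10 mm, top 22 mm above the table, at one end (either one) of the black stock rack; marks the bottle used first. A like grey block is at the other end. Origin: centre of its underside. Along the row (its y axis, one way or the other) pocket centres are 57.5, 132.5, 207.5 and 282.5 mm away.
- caddy: Fixed light-wood caddy, empty at first, 74 x 352 x 20 mm. Origin: centre of its underside, on the table. Its +y end is a red block, 24 mm wide; the other end is plain. Four pockets at x = 0, y = 112.5 (by the red end), 37.5, -37.5, -112.5 mm, each 66 x 71 mm inside; floor 5 mm, tops of the 4 mm walls 20 mm above the table.
Mind the look-alikes: they are no part of the job. What is shaped like the part that bears white_bottle but turquoise is not meant. Leave any pink look-alike of the part that bears green_bottle alone.

How it is judged (in metres and radians):
At the end, for the whole second after the job is handed in: Each bottle stands at rest, upright within 0.12 rad, on the floor of the caddy pocket that counts the same from the caddy's red end as its tag counts from the rack's red marker; centre within 15 mm of the pocket's centre across the row, 17 mm along it, 44 to 56 mm above the table (((horizontal distance between tag_yellow and first_marker between 0.0575 and 0.0975 m and y of yellow_bottle in the frame of caddy between 0.0955 and 0.1295 m) or (horizontal distance between tag_yellow and first_marker between 0.1223 and 0.1623 m and y of yellow_bottle in the frame of caddy between 0.0205 and 0.0545 m) or (horizontal distance between tag_yellow and first_marker between 0.1939 and 0.2339 m and y of yellow_bottle in the frame of caddy between -0.0545 and -0.0205 m) or (horizontal distance between tag_yellow and first_marker between 0.2672 and 0.3072 m and y of yellow_bottle in the frame of caddy between -0.1295 and -0.0955 m)) and x of yellow_bottle in the frame of caddy between -0.015 and 0.015 m and z of yellow_bottle in the frame of caddy between 0.044 and 0.056 m and angle between each of yellow_bottle, green_bottle, blue_bottle, white_bottle's own z axis and vertical below 0.12 rad and linear speed of each of bottle_yellow, bottle_green, bottle_blue, bottle_white below 0.03 m/s and ((horizontal distance between tag_green and first_marker between 0.0575 and 0.0975 m and y of green_bottle in the frame of caddy between 0.0955 and 0.1295 m) or (horizontal distance between tag_green and first_marker between 0.1223 and 0.1623 m and y of green_bottle in the frame of caddy between 0.0205 and 0.0545 m) or (horizontal distance between tag_green and first_marker between 0.1939 and 0.2339 m and y of green_bottle in the frame of caddy between -0.0545 and -0.0205 m) or (horizontal distance between tag_green and first_marker between 0.2672 and 0.3072 m and y of green_bottle in the frame of caddy between -0.1295 and -0.0955 m)) and x of green_bottle in the frame of caddy between -0.015 and 0.015 m and z of green_bottle in the frame of caddy between 0.044 and 0.056 m and ((horizontal distance between tag_blue and first_marker between 0.0575 and 0.0975 m and y of blue_bottle in the frame of caddy between 0.0955 and 0.1295 m) or (horizontal distance between tag_blue and first_marker between 0.1223 and 0.1623 m and y of blue_bottle in the frame of caddy between 0.0205 and 0.0545 m) or (horizontal distance between tag_blue and first_marker between 0.1939 and 0.2339 m and y of blue_bottle in the frame of caddy between -0.0545 and -0.0205 m) or (horizontal distance between tag_blue and first_marker between 0.2672 and 0.3072 m and y of blue_bottle in the frame of caddy between -0.1295 and -0.0955 m)) and x of blue_bottle in the frame of caddy between -0.015 and 0.015 m and z of blue_bottle in the frame of caddy between 0.044 and 0.056 m and ((horizontal distance between tag_white and first_marker between 0.0575 and 0.0975 m and y of white_bottle in the frame of caddy between 0.0955 and 0.1295 m) or (horizontal distance between tag_white and first_marker between 0.1223 and 0.1623 m and y of white_bottle in the frame of caddy between 0.0205 and 0.0545 m) or (horizontal distance between tag_white and first_marker between 0.1939 and 0.2339 m and y of white_bottle in the frame of caddy between -0.0545 and -0.0205 m) or (horizontal distance between tag_white and first_marker between 0.2672 and 0.3072 m and y of white_bottle in the frame of caddy between -0.1295 and -0.0955 m)) and x of white_bottle in the frame of caddy between -0.015 and 0.015 m and z of white_bottle in the frame of caddy between 0.044 and 0.056 m); the robot touches nothing.
It fails at once if a bottle is tipped over (more than 0.7 rad) (angle between any of yellow_bottle, green_bottle, blue_bottle, white_bottle's own z axis and vertical above 0.7 rad).
It fails at once if a bottle falls out of the fingers faster than 0.7 m/s (dropped by more than about 25 mm) ((linear speed of bottle_yellow above 0.7 m/s and contact force between the fingers and bottle_yellow below 0.1 N) or (linear speed of bottle_green above 0.7 m/s and contact force between the fingers and bottle_green below 0.1 N) or (linear speed of bottle_blue above 0.7 m/s and contact force between the fingers and bottle_blue below 0.1 N) or (linear speed of bottle_white above 0.7 m/s and contact force between the fingers and bottle_white below 0.1 N)).
It also fails if it takes over 109 s, if anything falls off the work surface, if the arm or the gripper's body presses on something with over 40 N, if the wrist force passes 120 N, or if a joint passes its speed limit or range.

ROBOT

A 6-joint arm with a two-finger parallel gripper is mounted at the origin on the work surface. World frame = base frame: x ahead of the robot, y to its left, z up, the work surface at z = 0. Lengths are in mm, angles in rad, forces in N, time in s.
With the tool pointing down it reaches from about 300 to 775 mm from the base axis. Payload 14.6 kg.
Tool frame: the origin (TCP) lies midway between the tips of the shut fingers; the grasp point (between the pads) lies 19 mm behind it (manip.grip_depth is the distance from the TCP to the grasp point, in mm); x points along the fingers, y is the direction in which the jaws open and shut, and the axes are right-handed (so a half turn about x gives the same grasp; the last joint's range is limited). The gripper opens to 94 mm and grips with 3 to 60 N. Pads are 16 mm wide; open, the fingers measure 119 mm over their backs; the gripper's body (75 mm by 177 mm) begins 78 mm behind the grasp point.
Start: joints at [-1.211, 0.3, 1.521, -0, 1.321, -0.067], TCP at [227.67, -500.655, 205.446] pointing down, gripper open.
Joint ranges: [-3.03, 3.03], [-0.79, 2.21], [0.23, 2.52], [-1.04, 4.18], [0, 3.07], [-2.55, 2.55]. Speed limits (rad/s): [2.22, 2.22, 2.57, 3.14, 3.14, 3.14].

INTERFACE

Orientations are given as [roll, pitch, yaw] about the fixed x, y, z axes, in that order (R = Rz(yaw) Ry(pitch) Rx(roll)).
In Python, from cell import readout, cams, ticket, manip gives the robot as it stands. The module is installed in compiled form; this text tells all that it offers.
- The arm moves only by the tool apply_moves, never from a script. Its argument "plan" is one flat list of numbers, 7 for each row, row after row: the turn, a rotation vector about the tool's x, y, z in rad, then the shift along the tool's x, y, z in m, then the opening in per cent of the stroke, from 0 (shut) to 100 (fully open). In form: [wx, wy, wz, x, y, z, fingers, wx, wy, wz, x, y, z, fingers, ...]. A call has 1 to 5 rows; each row shifts and turns the commanded pose from where the row before left it, along the tool's axes as they then stand; what a row does not reach is not made up. A row lasts 1/8 s, in which the tool goes at most 62.5 mm and 10.7 degrees, less where a joint would pass 70% of its speed; a pose out of reach is approached as far as the arm can. A call with a gripper value outside its range is refused whole. The fingers move at their own pace and stop on an object; "force" is the grip in N (left out, the last holds). Time passes only in rows, so rows that do not move let the fingers close. It gives the time, the measured TCP pose, the force and the opening at its end, in the units of the state.
- readout.read_state(): the state, without advancing time (a new reading comes with each control period).
- cams.camera(name): name is "scene" or "top" or "wrist"; returns a dict with "image" (480x640x3 uint8, red, green, blue), "fovy" (degrees; the focal length in pixels is half the picture's height over the tangent of half this angle, whatever the lens; pixels are square), "cx", "cy" (the principal point, pixels), "position" and "orientation" of the camera in the world; the wrist camera has in their place "T_tool_cam" (4x4, takes a point from camera to tool coordinates, whose origin is the TCP and whose axes are the tool frame's). Camera axes: x right, y down, z forward; pixel columns grow to the right and rows downward; lengths in mm; the calibration is good to about 2 mm. A picture is of the moment at which its call begins: read the wrist's pose just before it. There is no depth.
- ticket.sign_off(): hands the job in, once; it reports no verdict.
The state is a dict: "clock": time; "joints": joint angles; "qd": joint speeds; "effort": joint torques, N m; "eef_pos": TCP position; "eef_rot": TCP orientation; "wrist_force": force on the tool from outside, world axes, zero at the start; "moment": the same for the moment, N m; "finger_gap": finger opening in mm.
Only numpy, scipy, OpenCV 4.12 (cv2) and the standard library are available. Lean on these libraries where they do the work, as an engineer would, in place of code of your own. Each camera call takes 0.05 s, during which the arm holds its last target.

## Working session

There is one attempt and no reset: what is moved stays moved. The work goes in short steps, Python scripts to look and compute and a tool call to move; the robot and the scene stay as the last step left them, time stands still between calls to the robot, and variables do not carry over. Pictures are saved under pics/ and viewed, and the job is handed in when it is done.

Besides the shell and the picture viewer there is one more tool, called after "Emit:" in YAML: its name, and indented under it one key for each argument. apply_moves: Moves the arm, as the interface text tells. Its arguments: {"type":"object","properties":{"plan":{"type":"array","items":{"type":"number"}},"force":{"type":"number"}},"required":["plan"]}

```bash
mkdir -p pics
python3 - <<'E'
from cell import readout, cams, manip
import cv2
print(readout.read_state()); print([a for a in dir(manip) if a[0]!='_'])
for n in ("scene","top","wrist"):
    c=cams.camera(n); cv2.imwrite(f"pics/{n}0.png",c["image"][:,:,::-1]); print(n,{k:v for k,v in c.items() if k!="image"})
E
```

```text
{'clock': 0.0, 'joints': array([-1.21058936e+00,  3.00493328e-01,  1.52158392e+00, -2.75902512e-05,
        1.32070275e+00, -6.65999602e-02]), 'qd': array([ 0.00038978,  0.00069011, -0.00092527, -0.00132887, -0.00115857,
        0.0001172 ]), 'effort': array([-1.19651755e-03, -5.31803727e+01, -3.52734661e+01,  7.07949582e-02,
        2.44173640e-02, -1.04393084e-04]), 'eef_pos': array([ 227.57825963, -500.41548807,  204.87294111]), 'eef_rot': array([-1.61489282,  1.56960869,  1.9535136 ]), 'wrist_force': array([-0.2967889 ,  0.3739968 ,  0.45208676]), 'moment': array([-0.00362033,  0.0134808 , -0.0035944 ]), 'finger_gap': 94.20886128623223}
['Unreachable', 'grip_depth']
scene {'fovy': 55.837690463519415, 'cx': 321.510227242216, 'cy': 236.1157434061025, 'position': array([ 795.63433899, -496.61813384,  946.17945902]), 'orientation': array([-2.57384241,  0.01290486,  0.56762583])}
top {'fovy': 56.911545571323636, 'cx': 329.2834347298411, 'cy': 239.1072397807628, 'position': array([ 283.02022979,  -52.49214652, 1236.11397907]), 'orientation': array([-2.9553013 ,  0.02495227, -1.59782003])}
wrist {'fovy': 64.43566098782735, 'cx': 320.5560172214007, 'cy': 243.13677494400423, 'T_tool_cam': array([[ 8.32141353e-04, -2.53165105e-01,  9.67422729e-01,
        -1.78838174e+02],
       [ 9.99998931e-01,  1.37391271e-03, -5.00622628e-04,
         6.18111807e-02],
       [-1.20241420e-03,  9.67422112e-01,  2.53165977e-01,
        -7.35757145e+01],
       [ 0.00000000e+00,  0.00000000e+00,  0.00000000e+00,
         1.00000000e+00]])}
```

View pics/top0.png

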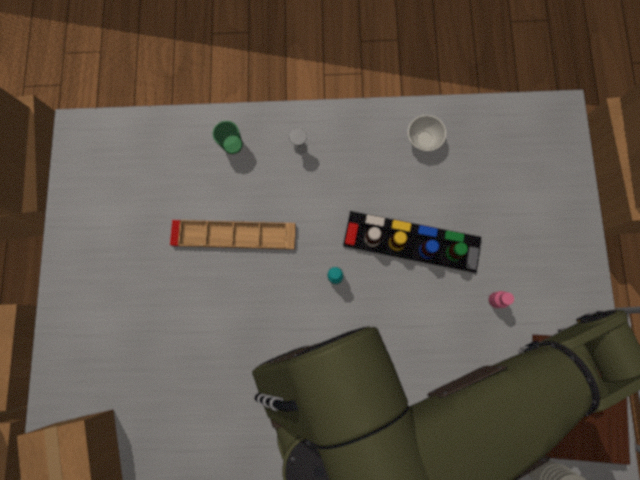

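View pics/scene0.png

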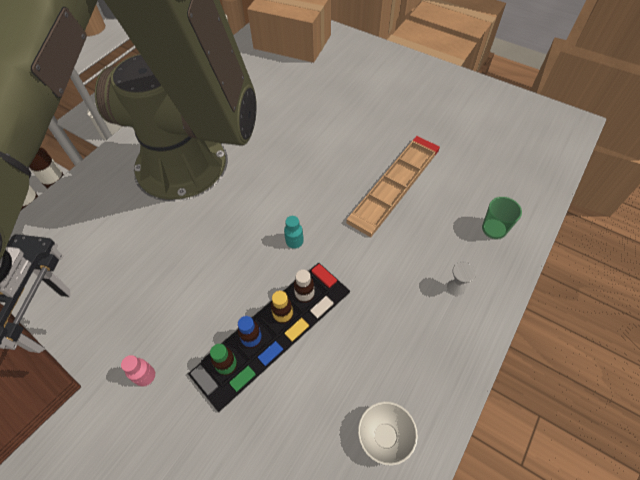

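View pics/wrist0.png

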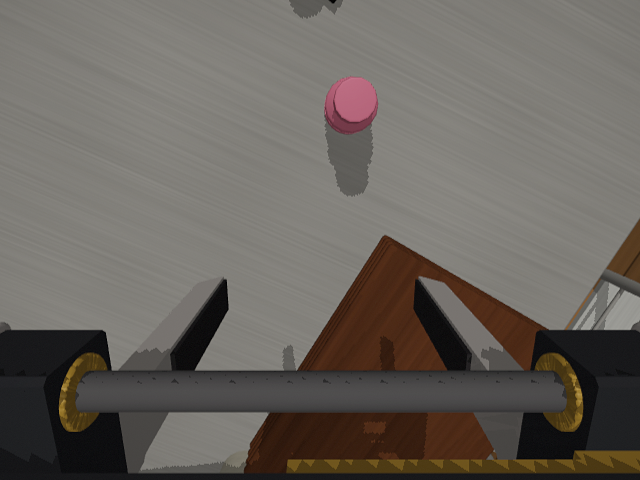

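The rack's red marker is at its left end in the top view (352,234). From there the order is white (373,235), yellow (400,240), blue (431,247), green (459,250). The caddy's red end is at (176,233). I can rule out the turquoise look-alike at (335,275) and the pink one at (502,299), since both stand outside the rack. I'll confirm this in an enlarged crop and measure the positions.

```bash
cat > h.py <<'E'
import numpy as np, cv2
from scipy.spatial.transform import Rotation as Ro
def cp(c):
    f=240/np.tan(np.radians(c["fovy"])/2)
    return f,Ro.from_euler('xyz',c["orientation"]).as_matrix(),np.array(c["position"])
def ray(c,u,v,z):
    f,R,p=cp(c); d=R@np.array([(u-c["cx"])/f,(v-c["cy"])/f,1]); return p+d*(z-p[2])/d[2]
def proj(c,X):
    f,R,p=cp(c); q=R.T@(np.asarray(X,float)-p); return np.array([c["cx"]+f*q[0]/q[2],c["cy"]+f*q[1]/q[2]])
RNG={'red':[((0,120,70),(8,255,255)),((172,120,70),(179,255,255))],'yellow':[((20,120,70),(32,255,255))],
'green':[((50,100,40),(75,255,255))],'blue':[((105,120,40),(128,255,255))],'white':[((0,0,130),(179,60,255))]}
def blobs(img,col,box,minA=20):
    h=cv2.cvtColor(img,cv2.COLOR_RGB2HSV); m=sum(cv2.inRange(h,a,b) for a,b in RNG[col])
    k=np.zeros_like(m); x0,y0,x1,y1=box; k[y0:y1,x0:x1]=1; m=m*k
    n,l,s,ce=cv2.connectedComponentsWithStats(m)
    return [(ce[i].round(1),s[i]) for i in range(1,n) if s[i][4]>=minA]
E
python3 - <<'E'
from h import *
from cell import cams
for n,box,cb in (("top",(340,205,485,275),(165,215,300,255)),("scene",(180,258,355,415),(340,130,445,240))):
    c=cams.camera(n); im=c["image"]
    for b in [box,cb]:
        x0,y0,x1,y1=b; k=im[y0:y1,x0:x1]; s=min(800/k.shape[1],600/k.shape[0]); cv2.imwrite(f"pics/{n}_{b[0]}.png",cv2.resize(k[:,:,::-1],None,fx=s,fy=s,interpolation=cv2.INTER_CUBIC)); print(n,b,s)
    for col in RNG:
        for ce,s in blobs(im,col,box): print(n,col,ce,s,"z18",ray(c,*ce,18)[:2].round(1),"z95",ray(c,*ce,95)[:2].round(1))
    print('caddy red',[(ce,s,ray(c,*ce,20)[:2]) for ce,s in blobs(im,'red',cb)])
E
```

```text
top (340, 205, 485, 275) 5.517241379310345
top (165, 215, 300, 255) 5.925925925925926
top red [351.1 233.2] [345 222  14  23 235] z18 [528.3 -89.9] z95 [512.8 -87.5]
top yellow [400.4 230.8] [391 220  21  25 343] z18 [ 530.7 -227.9] z95 [ 515.1 -216.8]
top green [457.1 241.9] [444 231  24  25 332] z18 [ 494.3 -382.9] z95 [ 480.9 -362. ]
top green [447.7 252.6] [446 247   6  12  26] z18 [ 465.1 -354.7] z95 [ 453.6 -335.6]
top blue [427.3 231.1] [417 225  22  13 190] z18 [ 527.5 -302.7] z95 [ 512.  -286.9]
top blue [431.9 245.6] [425 239  15  14 169] z18 [ 486.  -312.6] z95 [ 473.2 -296.2]
top blue [422.  252.6] [418 245  12  14  51] z18 [ 467.3 -284. ] z95 [ 455.6 -269.4]
top white [374.8 219.6] [366 215  18  11 145] z18 [ 565.2 -158. ] z95 [ 547.4 -151.3]
top white [374.1 232.8] [369 228  11  11 101] z18 [ 527.4 -154.3] z95 [ 512.  -147.8]
caddy red [(array([174.6, 232.5]), array([170, 220,  10,  26, 209], dtype=int32), array([545.93016162, 408.57204565]))]
scene (180, 258, 355, 415) 3.821656050955414
scene (340, 130, 445, 240) 5.454545454545454
scene red [323.8 275.3] [311 264  26  
[... 531 characters left out ...]
 337] z18 [ 514.2 -378.1] z95 [ 537.5 -387.9]
scene blue [245.8 324.6] [238 316  17  18 233] z18 [ 450.4 -282.6] z95 [ 479.1 -300.4]
scene blue [252.2 341. ] [240 330  22  17 115] z18 [ 484.5 -304.6] z95 [ 510.3 -320.5]
scene blue [269.9 352.9] [257 341  26  25 328] z18 [ 531.5 -305.3] z95 [ 553.4 -321.2]
scene white [268.8 335.6] [  180   258   175   157 18364] z18 [ 507.3 -276.1] z95 [ 531.2 -294.4]
scene white [306.8 296. ] [298 289  16  11  71] z18 [ 524.9 -155.7] z95 [ 547.4 -184. ]
scene white [321.5 306.5] [311 296  22  22 243] z18 [ 566.5 -159.6] z95 [ 585.5 -187.5]
caddy red [(array([426.6, 143.8]), array([413, 136,  27,  19, 165], dtype=int32), array([551.83941532, 406.30554567]))]
```

View pics/top_340.png

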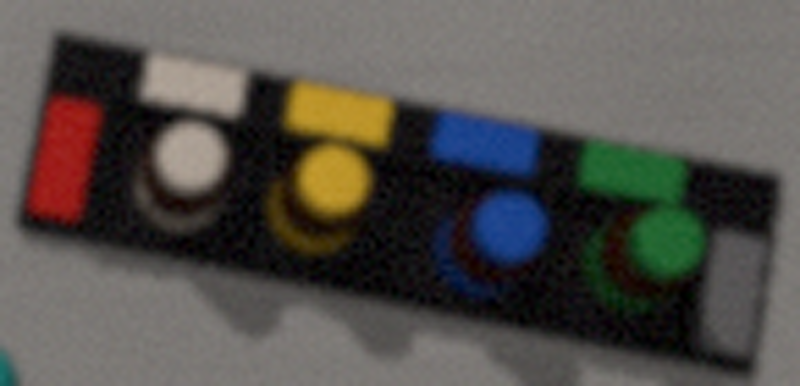

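View pics/scene_180.png

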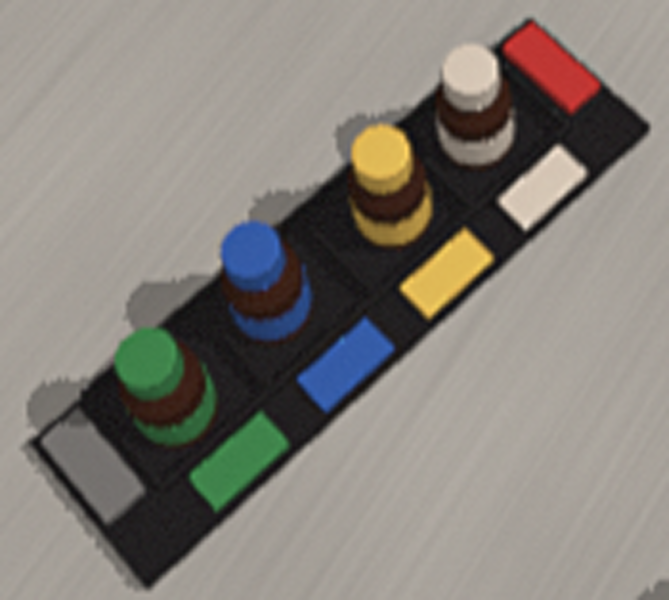

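View pics/top_165.png

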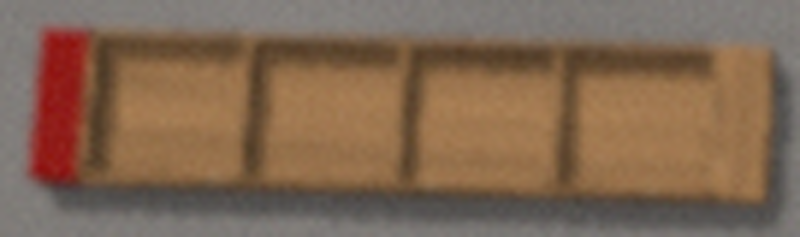

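View pics/scene_340.png

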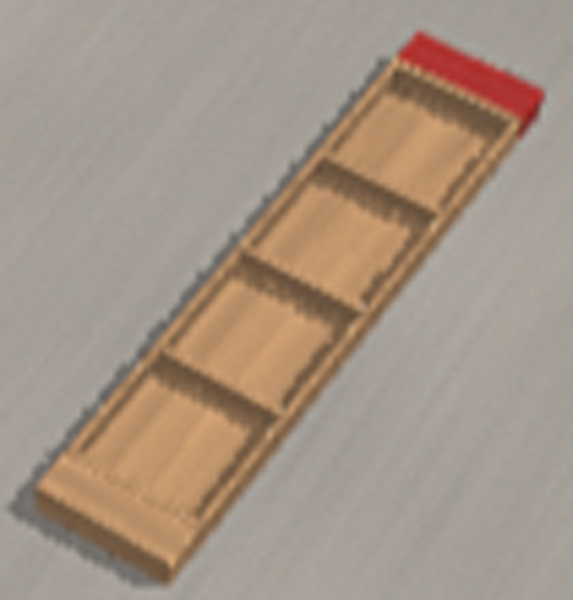

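```bash
cat >> h.py <<'E'
def goal(px,py,pz,jaw):
    """print moves from measured pose to pos with tool x down and tool y along horizontal angle jaw (deg), nearest half turn"""
    from cell import readout
    s=readout.read_state(); R=Ro.from_euler('xyz',s["eef_rot"]).as_matrix(); p=s["eef_pos"]
    best=None
    for a in (jaw,jaw+180):
        y=np.array([np.cos(np.radians(a)),np.sin(np.radians(a)),0]); x=np.array([0,0,-1.]); T=np.stack([x,y,np.cross(x,y)],1)
        w=Ro.from_matrix(R.T@T).as_rotvec()
        if best is None or np.linalg.norm(w)<np.linalg.norm(best[0]): best=(w,T,a)
    w,T,a=best; d=np.array([px,py,pz])-p
    print("clock %.2f"%s["clock"],"pos",p.round(1),"gap %.1f"%s["finger_gap"],"F",s["wrist_force"].round(1),"q",s["joints"].round(2))
    print("turn(rv,tool)",w.round(3),"deg %.1f"%np.degrees(np.linalg.norm(w)),"shift mm in now-tool",(R.T@d).round(1),"in goal-tool",(T.T@d).round(1))
    return w,T
E
python3 - <<'E'
from h import *
# row dir from tags
d=np.array([514.2-565.9,-380+158.8]); print(np.degrees(np.arctan2(d[1],d[0])))
jaw=np.degrees(np.arctan2(d[1],d[0]))+90
goal(505,-265,230,jaw); goal(550,245,230,0)
E
```

```text
-103.15530998125296
clock 0.25 pos [ 227.6 -500.6  205.2] gap 93.8 F [-0.9 -0.4 -0.4] q [-1.21  0.3   1.52 -0.    1.32 -0.07]
turn(rv,tool) [-0.914 -0.     0.   ] deg 52.4 shift mm in now-tool [ -24.7  -99.6 -350. ] in goal-tool [ -24.8  216.5 -292.5]
clock 0.25 pos [ 227.6 -500.6  205.2] gap 93.8 F [-0.9 -0.4 -0.4] q [-1.21  0.3   1.52 -0.    1.32 -0.07]
turn(rv,tool) [-1.144 -0.     0.   ] deg 65.5 shift mm in now-tool [ -24.5 -545.3 -602.1] in goal-tool [ -24.8  322.4 -745.6]
```

Emit:
apply_moves:
  plan: [-0.183,0,0,-0.005,0,0,100,-0.183,0,0,-0.005,0,0,100,-0.183,0,0,-0.005,0,0,100,-0.183,0,0,-0.005,0,0,100,-0.183,0,0,-0.005,0,0,100]

```text
clock: 0.88
eef_pos: [227.7, -500.6, 230.5]
eef_rot: [-2.681, 1.571, 1.808]
wrist_force: [0.3, 0.3, -1.2]
finger_gap: 94.0
```

```bash
python3 -c "
from h import *
goal(505,-265,230,-13.2)"
```

```text
clock 0.88 pos [ 227.7 -500.6  230.5] gap 94.0 F [ 0.3  0.3 -1.2] q [-1.21  0.28  1.49  0.    1.37 -0.99]
turn(rv,tool) [ 0.007 -0.     0.   ] deg 0.4 shift mm in now-tool [   0.5  218.4 -291.1] in goal-tool [   0.5  216.2 -292.7]
```

Emit:
apply_moves:
  plan: [0,0,0,0,0.0218,-0.0291,100,0,0,0,0,0.0218,-0.0291,100,0,0,0,0,0.0218,-0.0291,100,0,0,0,0,0.0218,-0.0291,100,0,0,0,0,0.0218,-0.0291,100]

```text
clock: 1.5
eef_pos: [367.7, -382.8, 230.4]
eef_rot: [-2.655, 1.571, 1.829]
wrist_force: [1.3, 0.2, 0.0]
finger_gap: 93.9
```

Emit:
apply_moves:
  plan: [0,0,0,0,0.0218,-0.0291,100,0,0,0,0,0.0218,-0.0291,100,0,0,0,0,0.0218,-0.0291,100,0,0,0,0,0.0218,-0.0291,100,0,0,0,0,0.0218,-0.0291,100]

```text
clock: 2.12
eef_pos: [506.9, -265.9, 230.4]
eef_rot: [-1.487, 1.571, 2.997]
wrist_force: [-0.5, 0.2, -0.3]
finger_gap: 93.9
```

```bash
cat >> h.py <<'E'
def wrist():
    from cell import readout,cams
    s=readout.read_state(); R=Ro.from_euler('xyz',s["eef_rot"]).as_matrix(); c=cams.camera("wrist")
    T=np.array(c["T_tool_cam"]); c["position"]=s["eef_pos"]+R@T[:3,3]; c["orientation"]=Ro.from_matrix(R@T[:3,:3]).as_euler('xyz'); return c
E
python3 - <<'E'
from h import *
goal(505,-265,230,-13.2)
c=wrist(); cv2.imwrite("pics/w1.png",c["image"][:,:,::-1])
for col in RNG:
    for ce,s in blobs(c["image"],col,(0,0,640,480),80): print(col,ce,s,"z18",ray(c,*ce,18)[:2].round(1),"z95",ray(c,*ce,95)[:2].round(1))
E
```

```text
clock 2.12 pos [ 506.9 -265.9  230.4] gap 93.9 F [-0.5  0.2 -0.3] q [-0.55  0.33  1.42 -0.    1.39 -0.32]
turn(rv,tool) [0.001 0.    0.   ] deg 0.1 shift mm in now-tool [ 0.4 -2.  -0.4] in goal-tool [ 0.4 -2.  -0.4]
red [300.1  29.1] [ 267   13   66   34 2169] z18 [528.2 -90. ] z95 [ 527.4 -110.6]
red [220.2 421.2] [195 413  46  29 483] z18 [ 331.9 -483.2] z95 [ 369.7 -426.4]
red [207.8 448.6] [190 437  37  32 476] z18 [ 305.4 -518. ] z95 [ 348.4 -454.3]
yellow [308.5 153.3] [288 148  37  21  92] z18 [ 509.6 -200.6] z95 [ 512.4 -199.4]
yellow [352. 174.] [ 340  149   25   51 1214] z18 [ 547.8 -230.4] z95 [ 543.1 -223.4]
yellow [298.2 176. ] [ 279  156   39   41 1234] z18 [ 494.2 -220.1] z95 [ 500. -215.]
yellow [ 77.1 392.8] [  59  353   48   79 1734] z18 [ 178.3 -407.1] z95 [ 246.3 -365.3]
yellow [564.2 392.5] [ 535  353   48   79 1648] z18 [ 739.7 -536.5] z95 [ 697.2 -469.2]
yellow [479.4 464.7] [ 287  451  353   22 5092] z18 [ 629.3 -617.7] z95 [ 608.5 -534.4]
green [348.4 309.4] [338 288  22  44 953] z18 [ 513.4 -375. ] z95 [ 515.4 -339.4]
green [306.2 305.7] [285 296  41  30 429] z18 [ 468.7 -360.1] z95 [ 479.5 -327.5]
green [302.6 346. ] [ 286  326   34   40 1114] z18 [ 453.  -407.4] z95 [ 466.9 -365.5]
blue [350.2 244.9] [ 339  222   24   47 1086] z18 [ 530.7 -302.8] z95 [ 529.3 -281.5]
blue [299.8 239. ] [275 231  44  29 311] z18 [ 480.  -284.4] z95 [ 488.6 -266.7]
blue [292.8 272.3] [ 275  252   36   41 1177] z18 [ 463.7 -318.8] z95 [ 475.6 -294.3]
white [320.5 166.1] [     0      0    640    370 163824] z18 [ 518.5 -215.6] z95 [ 519.5 -211.4]
white [293.5  86.9] [ 274   66   40   43 1351] z18 [ 510.1 -137.1] z95 [ 512.8 -148.4]
white [354.2  94.9] [ 342   68   26   56 1341] z18 [ 565.3 -157.3] z95 [ 557.2 -164.6]
white [168.3 447.4] [ 139  413   56   60 1962] z18 [ 258.4 -505.3] z95 [ 310.6 -444.1]
white [352.4 438.6] [  219   413   278    60 12653] z18 [ 482.5 -543.8] z95 [ 490.6 -475. ]
```

View pics/w1.png

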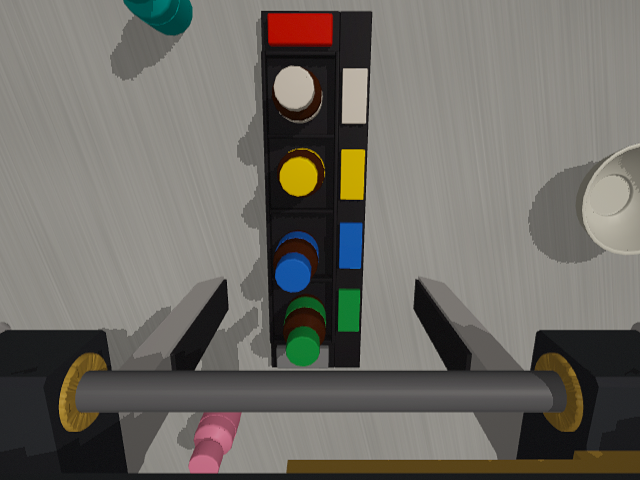

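```bash
python3 -c "
from h import *
goal(512.8,-148.4,130,-13.4)"
```

```text
clock 2.17 pos [ 509.1 -263.4  230.2] gap 94.3 F [2.7 2.7 0.4] q [-0.54  0.33  1.42  0.    1.39 -0.31]
turn(rv,tool) [ 0.007 -0.001 -0.   ] deg 0.4 shift mm in now-tool [ 100.3  -22.3 -112.7] in goal-tool [ 100.2  -23.1 -112.7]
```

Emit:
apply_moves:
  plan: [0,0,0,0,-0.0055,-0.028,100,0,0,0,0,-0.0055,-0.028,100,0,0,0,0.02,-0.0055,-0.028,100,0,0,0,0.04,-0.006,-0.0285,100,0,0,0,0.04,0,0,100]

```text
clock: 2.8
eef_pos: [509.6, -150.6, 129.6]
eef_rot: [1.635, 1.57, -0.163]
wrist_force: [1.0, 0.1, -0.0]
finger_gap: 94.1
```

Emit:
apply_moves:
  plan: [0,0,0,0,0,0,100]

```text
clock: 2.92
eef_pos: [508.4, -151.5, 128.4]
eef_rot: [-1.689, 1.566, 2.795]
wrist_force: [-0.3, 0.5, 1.8]
finger_gap: 93.9
```

Run:
```python
from h import *
goal(512.8,-148.4,30,-13.4)
c=wrist(); cv2.imwrite("pics/w2.png",c["image"][:,:,::-1])
```

```text
clock 2.92 pos [ 508.4 -151.5  128.4] gap 93.9 F [-0.3  0.5  1.8] q [-0.36  0.34  1.66 -0.    1.15 -0.13]
turn(rv,tool) [ 0.005 -0.001  0.005] deg 0.4 shift mm in now-tool [98.4  4.1 -4. ] in goal-tool [98.4  3.6 -4.1]
```

View pics/w2.png

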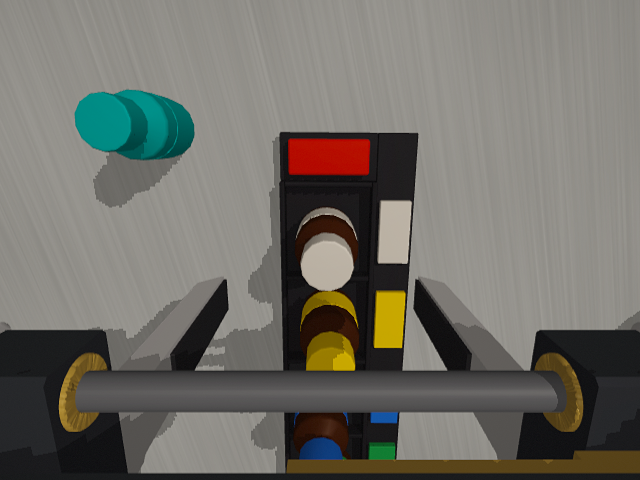

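The white cap is at (327,262), between the fingers (228 to 415). Going down over it.

Emit:
apply_moves:
  plan: [0,0,0,0,0.0036,-0.004,100,0,0,0,0.03,0,0,100,0,0,0,0.03,0,0,100,0,0,0,0.025,0,0,100,0,0,0,0.0135,0,0,100]
  force: 25

```text
clock: 3.6
eef_pos: [514.7, -149.2, 32.1]
eef_rot: [1.476, 1.57, -0.325]
wrist_force: [-0.2, 0.6, -0.1]
finger_gap: 94.0
```

Run:
```python
from h import *
c=wrist(); cv2.imwrite("pics/w3.png",c["image"][:,:,::-1])
goal(512.8,-148.4,30,-13.4)
for ce,s in blobs(c["image"],"white",(240,200,410,400),80): print(ce,s,"z95",ray(c,*ce,95)[:2].round(1))
```

```text
clock 3.65 pos [ 514.  -149.    30.8] gap 93.8 F [-0.8  0.6 -1.8] q [-0.35  0.48  1.72  0.    0.94 -0.12]
turn(rv,tool) [ 0.005 -0.     0.001] deg 0.3 shift mm in now-tool [ 0.8 -1.4 -0.3] in goal-tool [ 0.8 -1.4 -0.3]
[401.6 278.9] [ 392  233   18   89 1398] z95 [ 547.4 -124.8]
[325.5 257.6] [281 244  82  53 912] z95 [ 525.1 -112.2]
[317.3 339.6] [ 270  299   90   71 4850] z95 [ 516.  -139.7]
```

View pics/w3.png

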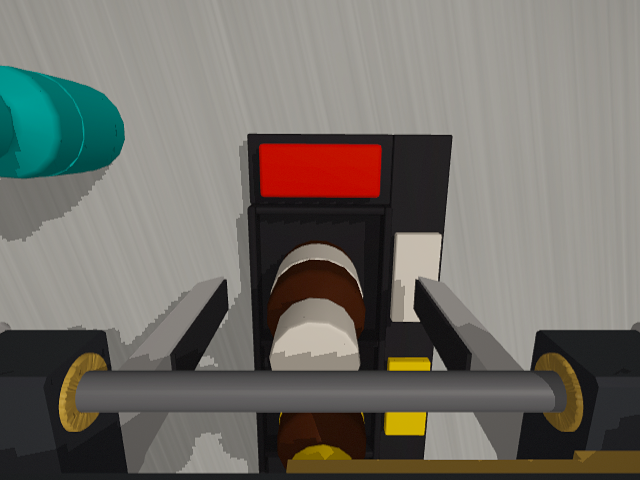

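Emit:
apply_moves:
  plan: [0,0,0,0,0,0,0,0,0,0,0,0,0,0,0,0,0,0,0,0,0,0,0,0,0,0,0,0,0,0,0,0,0,0,0]
  force: 25

```text
clock: 4.28
eef_pos: [514.1, -149.0, 32.1]
eef_rot: [1.353, 1.571, -0.447]
wrist_force: [-0.8, -0.2, -0.9]
finger_gap: 47.4
```

Emit:
apply_moves:
  plan: [0,0,0,0,0,0,0,0,0,0,0,0,0,0,0,0,0,0,0,0,0]

```text
clock: 4.65
eef_pos: [514.0, -149.0, 32.0]
eef_rot: [-1.699, 1.571, 2.785]
wrist_force: [-2.5, -0.9, 2.9]
finger_gap: 43.0
```

Emit:
apply_moves:
  plan: [0,0,0,-0.01,0,0,0,0,0,0,-0.025,0,0,0,0,0,0,-0.04,0,0,0,0,0,0,-0.04,0,0,0,0,0,0,-0.035,0,0,0]

```text
clock: 5.28
eef_pos: [514.1, -149.0, 184.1]
eef_rot: [1.475, 1.57, -0.325]
wrist_force: [-0.0, -0.1, -2.2]
finger_gap: 43.7
```

Run:
```python
from h import *
goal(549,340,180,0)
c=wrist(); cv2.imwrite("pics/w4.png",c["image"][:,:,::-1])
```

```text
clock 5.28 pos [ 514.1 -149.   184.1] gap 43.7 F [-0.  -0.1 -2.2] q [-0.35  0.28  1.59  0.    1.26 -0.12]
turn(rv,tool) [-0.229  0.    -0.001] deg 13.1 shift mm in now-tool [   3.9  -77.  -484.1] in goal-tool [   4.1   34.9 -489. ]
```

View pics/w4.png

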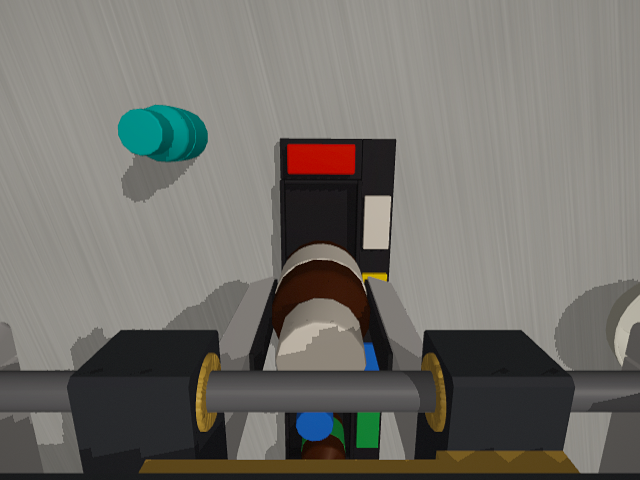

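Emit:
apply_moves:
  plan: [-0.115,0,0,0,0,0,0,-0.114,0,0,0,0.01,-0.02,0,0,0,0,0,0.005,-0.04,0,0,0,0,0,0.005,-0.05,0,0,0,0,0,0.005,-0.05,0]

```text
clock: 5.95
eef_pos: [541.2, 11.2, 182.3]
eef_rot: [1.712, 1.57, 0.141]
wrist_force: [0.4, -0.4, -0.9]
finger_gap: 43.4
```

Emit:
apply_moves:
  plan: [0,0,0,0,0.005,-0.055,0,0,0,0,0,0.005,-0.055,0,0,0,0,0,0,-0.045,0,0,0,0,0,0,-0.025,0,0,0,0,0,0,0,0]

```text
clock: 6.58
eef_pos: [551.0, 191.1, 182.0]
eef_rot: [-2.006, 1.571, 2.708]
wrist_force: [0.4, -0.2, -1.2]
finger_gap: 43.3
```

Run:
```python
from h import *
goal(549,340,180,0)
c=wrist(); cv2.imwrite("pics/w5.png",c["image"][:,:,::-1])
for ce,s in blobs(c["image"],"red",(0,0,640,250),80): print(ce,s,"z20",ray(c,*ce,20)[:2].round(1))
```

```text
clock 6.58 pos [551.  191.1 182. ] gap 43.3 F [ 0.4 -0.2 -1.2] q [0.27 0.39 1.45 0.   1.3  0.27]
turn(rv,tool) [ 0.002 -0.     0.   ] deg 0.1 shift mm in now-tool [   2.    -1.6 -148.9] in goal-tool [   2.    -2.  -148.9]
```

View pics/w5.png

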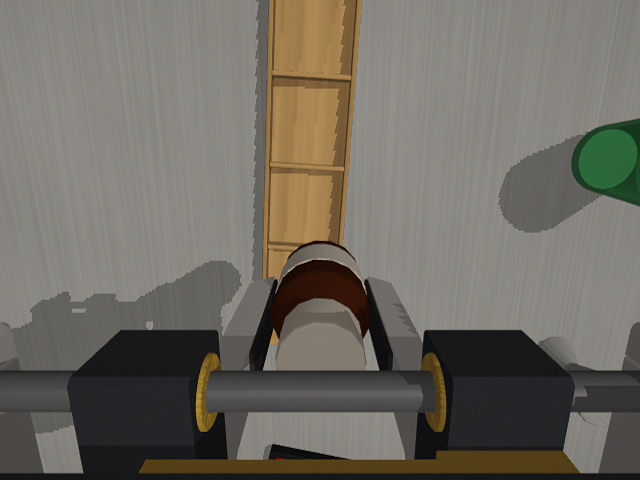

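Run:
```python
from h import *
c=wrist()
k=c["image"][0:290,230:390]; cv2.imwrite("pics/w5c.png",cv2.resize(k[:,:,::-1],None,fx=2,fy=2,interpolation=cv2.INTER_CUBIC))
P=[((272,73),(352,77)),((270,163),(345,168)),((267,243),(342,246))]
for a,b in P:
    A=ray(c,*a,20)[:2];B=ray(c,*b,20)[:2]; print(A.round(1),B.round(1),((A+B)/2).round(1),np.linalg.norm(A-B).round(1))
```

```text
[510.7 320. ] [577.1 317.1] [543.9 318.6] 66.4
[506.8 247. ] [572.6 242.8] [539.7 244.9] 66.0
[501.8 174.5] [571.2 171.8] [536.5 173.1] 69.5
```

View pics/w5c.png

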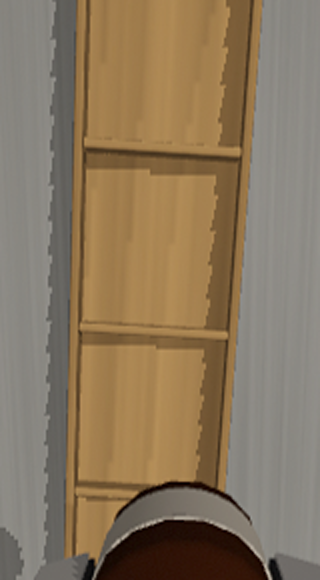

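```bash
python3 -c "
from h import *
goal(545.5,357.4,182,-2.9)"
```

```text
clock 6.67 pos [551.2 189.3 182. ] gap 43.4 F [-0.5 -0.5 -1.1] q [ 0.27  0.39  1.45 -0.    1.3   0.27]
turn(rv,tool) [0.051 0.    0.   ] deg 2.9 shift mm in now-tool [  -0.    -5.7 -168.1] in goal-tool [   0.   -14.2 -167.6]
```

Emit:
apply_moves:
  plan: [0.051,0,0,0,0,-0.02,0,0,0,0,0,-0.004,-0.045,0,0,0,0,0,-0.005,-0.05,0,0,0,0,0,-0.005,-0.04,0,0,0,0,0,0,-0.0125,0]

```text
clock: 7.3
eef_pos: [544.7, 358.5, 181.8]
eef_rot: [-1.084, 1.571, -2.705]
wrist_force: [0.4, -0.8, -1.2]
finger_gap: 43.4
```

Emit:
apply_moves:
  plan: [0,0,0,0,0,0,0,0,0,0,0.03,0,0,0,0,0,0,0.04,0,0,0,0,0,0,0.025,0,0,0,0,0,0,0.01,0,0,0]

```text
clock: 7.92
eef_pos: [545.0, 355.8, 75.8]
eef_rot: [-0.898, 1.569, -2.521]
wrist_force: [0.2, 0.3, -1.1]
finger_gap: 43.5
```

Run:
```python
from h import *
goal(545.5,357.4,32,-2.9)
c=wrist(); cv2.imwrite("pics/w6.png",c["image"][:,:,::-1])
```

```text
clock 7.92 pos [545.  355.8  75.8] gap 43.5 F [ 0.2  0.3 -1.1] q [ 0.52  0.65  1.33 -0.    1.17  0.58]
turn(rv,tool) [-0.002  0.001  0.002] deg 0.2 shift mm in now-tool [43.8  0.5 -1.7] in goal-tool [43.8  0.4 -1.6]
```

View pics/w6.png

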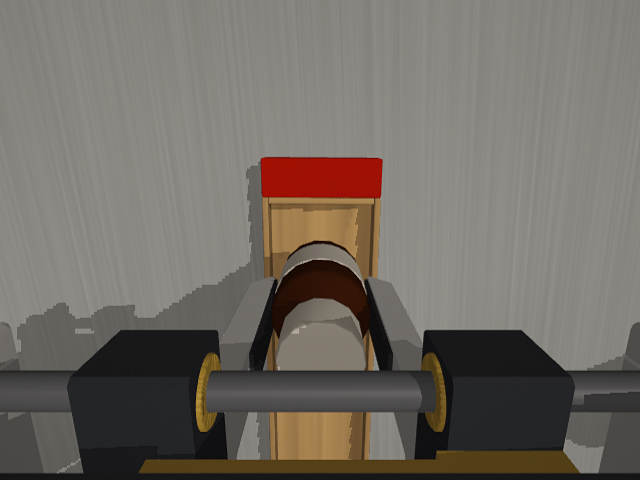

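White is centred over the red-end pocket (the red block spans columns 262 to 382). Lowering.

Run:
```python
from h import *
c=wrist()
for ce,s in blobs(c["image"],"red",(200,100,450,250),80): print(ce,s,"z20",ray(c,*ce,20)[:2].round(1), ray(c,s[0]+s[2]/2,s[1]+s[3],20)[:2])
goal(545.5,357.4,32,-2.9)
```

```text
[321.2 177.5] [ 261  158  122   41 4817] z20 [548.1 409.5] [547.92987802 396.36098464]
clock 8.03 pos [545.1 356.6  76.7] gap 43.4 F [-0.  -0.9 -1.1] q [ 0.52  0.64  1.33 -0.    1.17  0.58]
turn(rv,tool) [-0.002  0.001  0.001] deg 0.1 shift mm in now-tool [44.7  0.4 -0.9] in goal-tool [44.7  0.4 -0.8]
```

Emit:
apply_moves:
  plan: [0,0,0,0.02,0,-0.0015,0,0,0,0,0.013,0,0,0,0,0,0,0.006,0,0,0,0,0,0,0.003,0,0,0,0,0,0,0,0,0,0]

```text
clock: 8.65
eef_pos: [545.0, 359.4, 35.1]
eef_rot: [2.144, 1.571, 0.522]
wrist_force: [-0.1, 0.0, -1.8]
finger_gap: 43.3
```

Emit:
apply_moves:
  plan: [0,0,0,0.002,0,0,0,0,0,0,0.001,0,0,0,0,0,0,0,0,0,0]

```text
clock: 9.02
eef_pos: [545.0, 359.3, 32.1]
eef_rot: [2.162, 1.571, 0.541]
wrist_force: [-0.3, -0.3, -0.7]
finger_gap: 43.3
```

Emit:
apply_moves:
  plan: [0,0,0,0,0,0,60,0,0,0,0,0,0,100,0,0,0,0,0,0,100,0,0,0,0,0,0,100,0,0,0,0,0,0,100]

```text
clock: 9.65
eef_pos: [544.9, 359.3, 32.0]
eef_rot: [2.73, 1.571, 1.109]
wrist_force: [0.1, 0.7, 0.6]
finger_gap: 89.8
```

Emit:
apply_moves:
  plan: [0,0,0,0,0,0,100,0,0,0,-0.03,0,0,100,0,0,0,-0.04,0,0,100,0,0,0,-0.04,0,0,100,0,0,0,-0.04,0,0,100]

```text
clock: 10.28
eef_pos: [544.8, 359.2, 183.3]
eef_rot: [2.47, 1.571, 0.848]
wrist_force: [0.3, 0.1, 0.6]
finger_gap: 93.9
```

Run:
```python
from h import *
c=wrist(); cv2.imwrite("pics/w7.png",c["image"][:,:,::-1])
goal(500,-215,182,-13.4)
```

```text
clock 10.32 pos [546.2 360.1 189.5] gap 93.9 F [ 0.8 -0.1  5.7] q [0.53 0.54 1.22 0.   1.37 0.58]
turn(rv,tool) [ 0.183 -0.005 -0.006] deg 10.5 shift mm in now-tool [  4.9 -16.9 576.7] in goal-tool [  7.5  88.3 570.1]
```

View pics/w7.png

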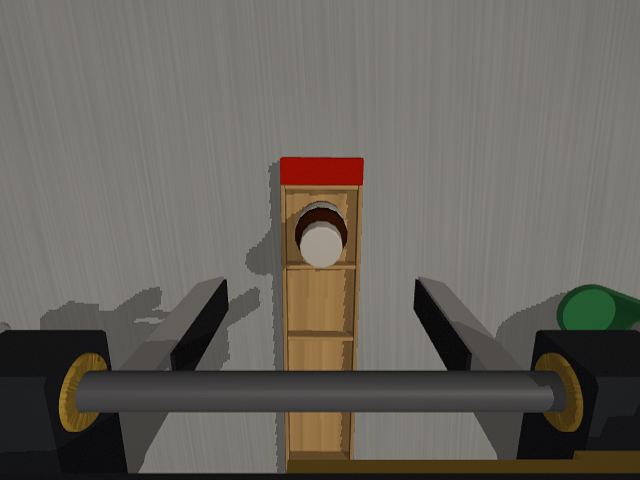

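White stands in the red-end pocket, cap at (321,245). Going back for yellow.

Emit:
apply_moves:
  plan: [0,0,0,0,-0.0015,0.03,100,0,0,0,0,-0.0015,0.055,100,0,0,0,0,-0.0015,0.06,100,0,0,0,0,-0.0015,0.06,100,0,0,0,0,-0.0015,0.06,100]

```text
clock: 10.95
eef_pos: [523.5, 93.2, 182.0]
eef_rot: [1.623, 1.57, 0.001]
wrist_force: [1.7, 0.4, 0.3]
finger_gap: 94.2
```

Emit:
apply_moves:
  plan: [0,0,0,0,-0.0015,0.06,100,0,0,0,0,-0.0015,0.06,100,0,0,0,0,-0.0015,0.06,100,0,0,0,0,-0.0015,0.05,100,0,0,0,0,-0.0015,0.04,100]

```text
clock: 11.58
eef_pos: [502.2, -176.3, 182.0]
eef_rot: [1.202, 1.57, -0.421]
wrist_force: [1.2, 0.4, 0.5]
finger_gap: 93.7
```

Emit:
apply_moves:
  plan: [0.1,0,0,0,0,0.02,100,0.083,0,0,0,0,0.01,100,0,0,0,0,0,0,100]

```text
clock: 11.95
eef_pos: [500.0, -204.6, 181.8]
eef_rot: [-1.309, 1.571, -3.115]
wrist_force: [-0.5, 0.9, -0.3]
finger_gap: 93.5
```

Run:
```python
from h import *
c=wrist(); cv2.imwrite("pics/w8.png",c["image"][:,:,::-1])
goal(500,-215,32,-13.4)
for ce,s in blobs(c["image"],"yellow",(240,100,410,370),80): print(ce,s,"z95",ray(c,*ce,95)[:2].round(1))
```

```text
clock 12.00 pos [ 500.1 -204.1  181.8] gap 93.9 F [-0.4  0.2  0.1] q [-0.46  0.3   1.58  0.    1.26 -0.22]
turn(rv,tool) [ 0.001 -0.     0.   ] deg 0.1 shift mm in now-tool [149.8   2.4  10.7] in goal-tool [149.8   2.5  10.6]
[323.4 221.8] [298 214  51  28 332] z95 [ 506.6 -185.9]
[377.  240.3] [ 364  214   28   54 1417] z95 [ 541.1 -208. ]
[323.5 259. ] [ 303  235   43   48 1633] z95 [ 500.4 -212.7]
```

View pics/w8.png

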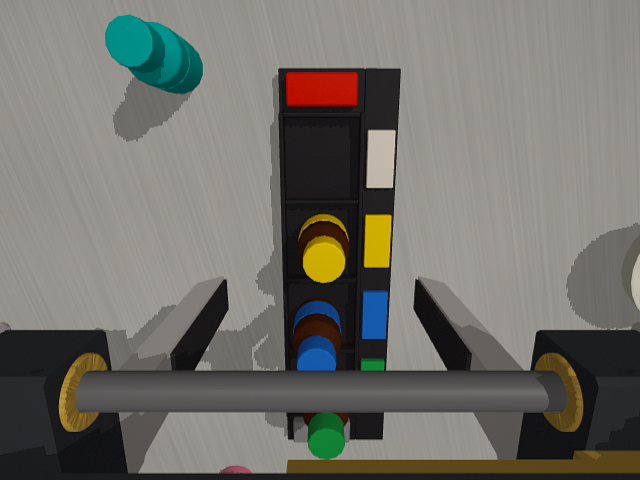

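The yellow cap is at (323,259), with the finger lanes clear. Descending.

Emit:
apply_moves:
  plan: [0,0,0,0.02,0.0025,0.0095,100,0,0,0,0.045,0,0,100,0,0,0,0.045,0,0,100,0,0,0,0.025,0,0,100,0,0,0,0.0145,0,0,100]

```text
clock: 12.62
eef_pos: [500.2, -213.2, 31.3]
eef_rot: [-1.853, 1.57, 2.628]
wrist_force: [1.0, -0.4, 0.1]
finger_gap: 93.9
```

Emit:
apply_moves:
  plan: [0,0,0,0,0,0,100,0,0,0,0,0,0,0,0,0,0,0,0,0,0,0,0,0,0,0,0,0,0,0,0,0,0,0,0]

```text
clock: 13.25
eef_pos: [500.4, -214.0, 32.7]
eef_rot: [1.339, 1.57, -0.466]
wrist_force: [0.2, 0.1, 0.3]
finger_gap: 57.5
```

Emit:
apply_moves:
  plan: [0,0,0,0,0,0,0,0,0,0,0,0,0,0,0,0,0,0,0,0,0,0,0,0,0,0,0,0]

```text
clock: 13.75
eef_pos: [500.3, -214.0, 32.5]
eef_rot: [-1.504, 1.571, 2.974]
wrist_force: [-0.4, 0.1, 1.8]
finger_gap: 43.6
```

Emit:
apply_moves:
  plan: [0,0,0,-0.01,0,0,0,0,0,0,-0.025,0,0,0,0,0,0,-0.04,0,0,0,0,0,0,-0.04,0,0,0,0,0,0,-0.035,0,0,0]

```text
clock: 14.38
eef_pos: [500.3, -213.9, 184.6]
eef_rot: [1.383, 1.57, -0.422]
wrist_force: [0.9, -0.9, -1.1]
finger_gap: 43.3
```

Run:
```python
from h import *
goal(542,283,182,-2.9)
```

```text
clock 14.38 pos [ 500.3 -213.9  184.6] gap 43.3 F [ 0.9 -0.9 -1.1] q [-0.47  0.3   1.57  0.    1.27 -0.24]
turn(rv,tool) [-0.183  0.    -0.001] deg 10.5 shift mm in now-tool [   2.4  -74.6 -493. ] in goal-tool [   2.6   16.5 -498.4]
```

Emit:
apply_moves:
  plan: [-0.092,0,0,0,0,0,0,-0.091,0,0,0,0,-0.02,0,0,0,0,0,0.002,-0.04,0,0,0,0,0,0.003,-0.05,0,0,0,0,0,0.003,-0.055,0]

```text
clock: 15.0
eef_pos: [518.4, -48.4, 183.0]
eef_rot: [1.592, 1.57, -0.031]
wrist_force: [0.2, 0.4, -1.3]
finger_gap: 43.3
```

Emit:
apply_moves:
  plan: [0,0,0,0,0.003,-0.055,0,0,0,0,0,0.003,-0.055,0,0,0,0,0,0.002,-0.055,0,0,0,0,0,0,-0.055,0,0,0,0,0,0,-0.05,0]

```text
clock: 15.62
eef_pos: [540.0, 221.5, 183.0]
eef_rot: [2.057, 1.571, 0.435]
wrist_force: [-0.4, -0.4, -1.4]
finger_gap: 43.2
```

Emit:
apply_moves:
  plan: [0,0,0,0,0,-0.04,0,0,0,0,0,0,-0.02,0,0,0,0,0,0,0,0,0,0,0,0,0,0,0]

```text
clock: 16.12
eef_pos: [543.5, 278.3, 182.6]
eef_rot: [-0.269, 1.571, -1.892]
wrist_force: [0.4, 0.6, -1.8]
finger_gap: 43.1
```

Run:
```python
from h import *
goal(542,283,32,-2.9)
```

```text
clock 16.12 pos [543.5 278.3 182.6] gap 43.1 F [ 0.4  0.6 -1.8] q [ 0.41  0.45  1.37 -0.    1.32  0.47]
turn(rv,tool) [-0.001  0.     0.   ] deg 0.1 shift mm in now-tool [150.5  -1.7  -4.6] in goal-tool [150.6  -1.7  -4.6]
```

Emit:
apply_moves:
  plan: [0,0,0,0.02,-0.0015,-0.0045,0,0,0,0,0.045,0,0,0,0,0,0,0.045,0,0,0,0,0,0,0.025,0,0,0,0,0,0,0.011,0,0,0]

```text
clock: 16.75
eef_pos: [542.0, 282.6, 35.4]
eef_rot: [-1.047, 1.569, -2.67]
wrist_force: [0.1, -0.1, -2.0]
finger_gap: 43.0
```

Emit:
apply_moves:
  plan: [0,0,0,0,0,0,0,0,0,0,0,0,0,0]

```text
clock: 17.0
eef_pos: [542.8, 284.0, 37.9]
eef_rot: [2.049, 1.569, 0.427]
wrist_force: [-0.5, 0.7, -1.9]
finger_gap: 43.1
```

Another 5.4 mm to the floor (32.5 at pick).

Emit:
apply_moves:
  plan: [0,0,0,0.003,0,0,0,0,0,0,0.002,0,0,0,0,0,0,0.0005,0,0,0,0,0,0,0,0,0,0]

```text
clock: 17.5
eef_pos: [542.4, 284.1, 32.5]
eef_rot: [1.99, 1.57, 0.369]
wrist_force: [-5.8, -3.2, 12.5]
finger_gap: 43.6
```

Emit:
apply_moves:
  plan: [0,0,0,-0.0005,0,0,0,0,0,0,0,0,0,60,0,0,0,0,0,0,100,0,0,0,0,0,0,100,0,0,0,0,0,0,100]

```text
clock: 18.12
eef_pos: [542.1, 284.0, 31.4]
eef_rot: [-0.823, 1.571, -2.445]
wrist_force: [-0.2, -0.1, 0.2]
finger_gap: 79.7
```

Emit:
apply_moves:
  plan: [0,0,0,0,0,0,100,0,0,0,-0.03,0,0,100,0,0,0,-0.04,0,0,100,0,0,0,-0.04,0,0,100,0,0,0,-0.04,0,0,100]

```text
clock: 18.75
eef_pos: [542.0, 283.9, 182.8]
eef_rot: [2.505, 1.571, 0.883]
wrist_force: [-0.9, 0.0, -0.8]
finger_gap: 93.9
```

Run:
```python
from h import *
c=wrist(); cv2.imwrite("pics/w9.png",c["image"][:,:,::-1])
goal(475.6,-294.3,182,-13.4)
```

```text
clock 18.80 pos [543.5 284.7 188.7] gap 93.8 F [0.5 0.6 4.5] q [0.42 0.45 1.35 0.   1.33 0.47]
turn(rv,tool) [ 0.183 -0.004 -0.006] deg 10.5 shift mm in now-tool [  4.4 -38.4 581.7] in goal-tool [  6.7  68.1 578.9]
```

View pics/w9.png

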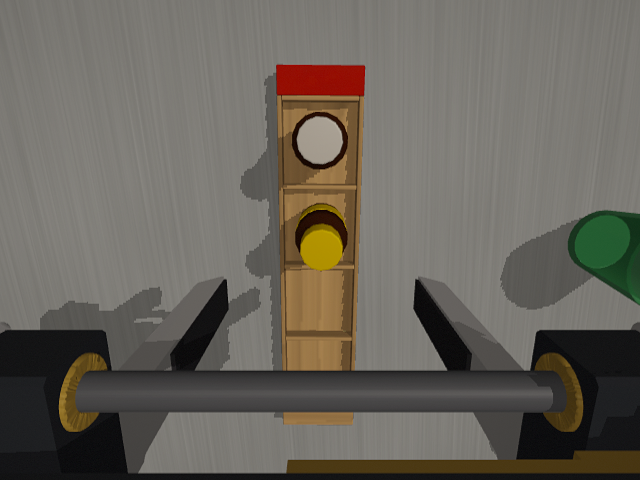

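White (320,140) and yellow (321,245) stand upright in pockets 1 and 2. Next is blue.

Emit:
apply_moves:
  plan: [0,0,0,0,-0.003,0.03,100,0,0,0,0,-0.004,0.055,100,0,0,0,0,-0.004,0.06,100,0,0,0,0,-0.004,0.06,100,0,0,0,0,-0.004,0.06,100]

```text
clock: 19.42
eef_pos: [509.1, 18.5, 181.5]
eef_rot: [1.553, 1.57, -0.068]
wrist_force: [0.3, 0.1, -1.1]
finger_gap: 94.2
```

Emit:
apply_moves:
  plan: [0,0,0,0,-0.004,0.06,100,0,0,0,0,-0.004,0.06,100,0,0,0,0,-0.004,0.06,100,0,0,0,0,-0.003,0.055,100,0,0,0,0,-0.003,0.04,100]

```text
clock: 20.05
eef_pos: [477.0, -255.6, 181.3]
eef_rot: [0.814, 1.571, -0.809]
wrist_force: [-0.4, 0.6, -0.5]
finger_gap: 94.0
```

Emit:
apply_moves:
  plan: [0.1,0,0,0,-0.001,0.02,100,0.083,0,0,0,0,0.015,100,0,0,0,0,0,0,100,0,0,0,0,0,0,100]

```text
clock: 20.55
eef_pos: [473.4, -287.6, 181.4]
eef_rot: [-2.566, 1.571, 1.914]
wrist_force: [-0.6, -0.1, 0.5]
finger_gap: 94.5
```

Run:
```python
from h import *
c=wrist(); cv2.imwrite("pics/w10.png",c["image"][:,:,::-1])
goal(475.6,-294.3,32,-13.4)
for ce,s in blobs(c["image"],"blue",(240,100,410,370),80): print(ce,s,"z95",ray(c,*ce,95)[:2].round(1))
```

```text
clock 20.60 pos [ 473.5 -287.5  181.5] gap 94.1 F [-0.1  0.8 -0.4] q [-0.61  0.33  1.54  0.    1.27 -0.38]
turn(rv,tool) [ 0.002 -0.    -0.   ] deg 0.1 shift mm in now-tool [149.5   3.6   6.1] in goal-tool [149.5   3.6   6.1]
[384.5 228.3] [ 370  202   30   54 1455] z95 [ 521.4 -283.3]
[323.5 220.6] [298 212  52  31 329] z95 [ 480.4 -267.9]
[324.4 257.3] [ 303  234   44   48 1629] z95 [ 474.8 -294.5]
```

View pics/w10.png

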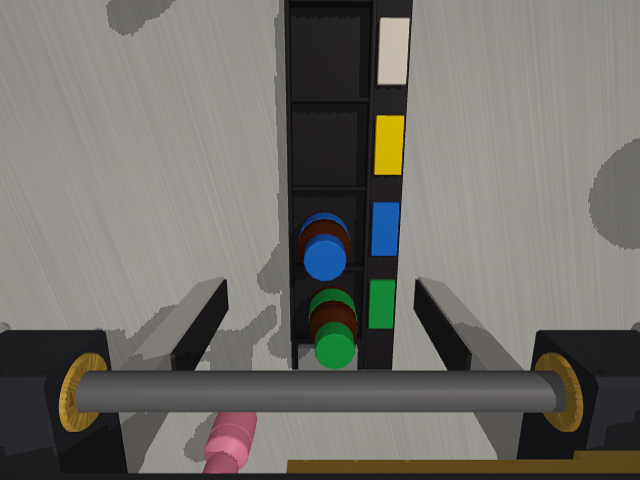

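Emit:
apply_moves:
  plan: [0,0,0,0.02,0.0032,0.0062,100,0,0,0,0.045,0,0,100,0,0,0,0.045,0,0,100,0,0,0,0.025,0,0,100,0,0,0,0.0145,0,0,100]

```text
clock: 21.22
eef_pos: [474.9, -294.2, 30.9]
eef_rot: [-1.998, 1.57, 2.482]
wrist_force: [0.7, -0.4, 1.1]
finger_gap: 93.8
```

Emit:
apply_moves:
  plan: [0,0,0,0,0,0,100,0,0,0,0,0,0,0,0,0,0,0,0,0,0,0,0,0,0,0,0,0,0,0,0,0,0,0,0]

```text
clock: 21.85
eef_pos: [475.1, -295.0, 32.2]
eef_rot: [1.178, 1.57, -0.626]
wrist_force: [0.8, -0.3, 0.3]
finger_gap: 57.1
```

Emit:
apply_moves:
  plan: [0,0,0,0,0,0,0,0,0,0,0,0,0,0,0,0,0,0,0,0,0,0,0,0,0,0,0,0]

```text
clock: 22.35
eef_pos: [475.0, -294.9, 32.0]
eef_rot: [-2.238, 1.571, 2.241]
wrist_force: [-0.3, -0.1, 1.2]
finger_gap: 43.1
```

Emit:
apply_moves:
  plan: [0,0,0,-0.01,0,0,0,0,0,0,-0.025,0,0,0,0,0,0,-0.04,0,0,0,0,0,0,-0.04,0,0,0,0,0,0,-0.035,0,0,0]

```text
clock: 22.98
eef_pos: [475.0, -294.9, 184.1]
eef_rot: [1.218, 1.57, -0.587]
wrist_force: [0.7, -0.6, -0.1]
finger_gap: 43.4
```

Run:
```python
from h import *
goal(538.2,208,182,-2.9)
```

```text
clock 22.98 pos [ 475.  -294.9  184.1] gap 43.4 F [ 0.7 -0.6 -0.1] q [-0.62  0.34  1.52  0.    1.28 -0.39]
turn(rv,tool) [-0.183  0.    -0.001] deg 10.5 shift mm in now-tool [   1.9  -55.1 -503.9] in goal-tool [   2.1   37.7 -505.5]
```

Emit:
apply_moves:
  plan: [-0.092,0,0,0,0,0,0,-0.091,0,0,0,0,-0.02,0,0,0,0,0,0.004,-0.04,0,0,0,0,0,0.005,-0.05,0,0,0,0,0,0.005,-0.055,0]

```text
clock: 23.6
eef_pos: [499.2, -129.7, 182.5]
eef_rot: [1.314, 1.57, -0.308]
wrist_force: [0.5, -0.6, -0.4]
finger_gap: 43.5
```

Emit:
apply_moves:
  plan: [0,0,0,0,0.005,-0.055,0,0,0,0,0,0.005,-0.055,0,0,0,0,0,0.005,-0.055,0,0,0,0,0,0.004,-0.055,0,0,0,0,0,0.002,-0.05,0]

```text
clock: 24.22
eef_pos: [533.9, 139.5, 182.6]
eef_rot: [1.882, 1.57, 0.261]
wrist_force: [0.6, -0.1, -0.4]
finger_gap: 44.0
```

Emit:
apply_moves:
  plan: [0,0,0,0,0.001,-0.045,0,0,0,0,0,0,-0.025,0,0,0,0,0,0,0,0,0,0,0,0,0,0,0]

```text
clock: 24.72
eef_pos: [538.5, 206.7, 182.2]
eef_rot: [0.013, 1.571, -1.609]
wrist_force: [0.1, -0.2, -0.5]
finger_gap: 44.1
```

Run:
```python
from h import *
goal(538.2,208,32,-2.9)
```

```text
clock 24.73 pos [538.5 206.7 182.2] gap 44.1 F [ 0.1 -0.2 -0.5] q [ 0.3   0.38  1.47 -0.    1.29  0.35]
turn(rv,tool) [-0.001  0.    -0.   ] deg 0.0 shift mm in now-tool [150.2  -0.3  -1.3] in goal-tool [150.2  -0.3  -1.2]
```

The wrist force is lower than for the earlier bottles, so I'll check the grasp.

Run:
```python
from h import *
c=wrist(); cv2.imwrite("pics/w11.png",c["image"][:,:,::-1])
```

```text
(no output)
```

View pics/w11.png

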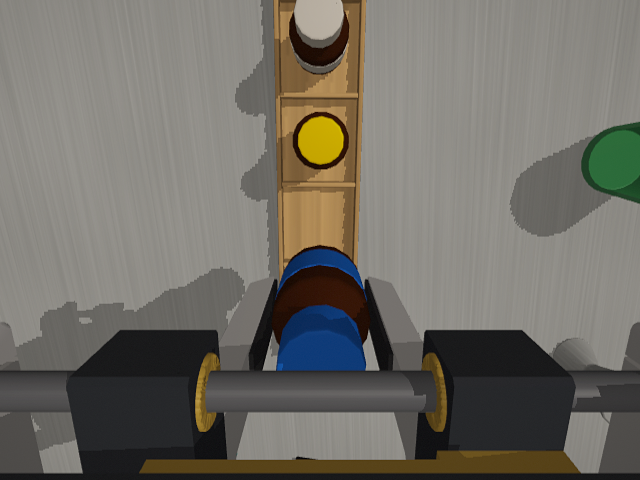

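Blue is held upright over the third pocket; yellow (321,140) and white (320,20) are undisturbed. Lowering.

Emit:
apply_moves:
  plan: [0,0,0,0.02,0,-0.0015,0,0,0,0,0.045,0,0,0,0,0,0,0.045,0,0,0,0,0,0,0.025,0,0,0,0,0,0,0.01,0,0,0]

```text
clock: 25.4
eef_pos: [538.3, 207.8, 35.9]
eef_rot: [-1.191, 1.569, -2.814]
wrist_force: [-0.3, -0.2, -0.2]
finger_gap: 43.6
```

Emit:
apply_moves:
  plan: [0,0,0,0.002,0,0,0,0,0,0,0,0,0,0]

```text
clock: 25.65
eef_pos: [539.2, 208.8, 36.1]
eef_rot: [1.923, 1.569, 0.301]
wrist_force: [0.3, -0.3, -2.0]
finger_gap: 43.5
```

Pick height was 32.0.

Emit:
apply_moves:
  plan: [0,0,0,0.002,0,0,0,0,0,0,0.0015,0,0,0,0,0,0,0,0,0,0,0,0,0,0,0,0,0]

```text
clock: 26.15
eef_pos: [538.9, 209.0, 32.0]
eef_rot: [1.92, 1.57, 0.298]
wrist_force: [-1.5, 0.0, 5.7]
finger_gap: 43.9
```

Floor contact (+5.7 N). Releasing.

Emit:
apply_moves:
  plan: [0,0,0,0,0,0,60,0,0,0,0,0,0,100,0,0,0,0,0,0,100,0,0,0,0,0,0,100,0,0,0,0,0,0,100]

```text
clock: 26.78
eef_pos: [538.6, 208.9, 31.4]
eef_rot: [-1.479, 1.571, -3.1]
wrist_force: [0.0, -0.4, 0.3]
finger_gap: 90.1
```

Emit:
apply_moves:
  plan: [0,0,0,0,0,0,100,0,0,0,-0.03,0,0,100,0,0,0,-0.04,0,0,100,0,0,0,-0.04,0,0,100,0,0,0,-0.04,0,0,100]

```text
clock: 27.4
eef_pos: [538.5, 208.8, 182.8]
eef_rot: [2.474, 1.571, 0.852]
wrist_force: [-0.5, -0.5, 0.0]
finger_gap: 93.8
```

Run:
```python
from h import *
goal(466.9,-365.5,182,-13.4)
```

```text
clock 27.40 pos [538.5 208.8 182.8] gap 93.8 F [-0.5 -0.5  0. ] q [0.31 0.38 1.47 0.   1.29 0.36]
turn(rv,tool) [ 0.183 -0.    -0.   ] deg 10.5 shift mm in now-tool [  0.8 -42.2 577.2] in goal-tool [  0.8  63.5 575.3]
```

Emit:
apply_moves:
  plan: [0,0,0,0,-0.004,0.03,100,0,0,0,0,-0.004,0.055,100,0,0,0,0,-0.004,0.06,100,0,0,0,0,-0.005,0.06,100,0,0,0,0,-0.005,0.06,100]

```text
clock: 28.02
eef_pos: [502.6, -56.5, 181.6]
eef_rot: [1.384, 1.57, -0.238]
wrist_force: [1.1, -0.1, -0.6]
finger_gap: 93.6
```

Emit:
apply_moves:
  plan: [0,0,0,0,-0.005,0.06,100,0,0,0,0,-0.005,0.06,100,0,0,0,0,-0.004,0.06,100,0,0,0,0,-0.003,0.05,100,0,0,0,0,-0.003,0.04,100]

```text
clock: 28.65
eef_pos: [468.8, -325.3, 181.4]
eef_rot: [0.688, 1.571, -0.935]
wrist_force: [1.4, 0.7, 0.3]
finger_gap: 94.1
```

Emit:
apply_moves:
  plan: [0.1,0,0,0,0,0.02,100,0.083,0,0,0,0,0.015,100,0,0,0,0,0,0,100,0,0,0,0,0,0,100]

```text
clock: 29.15
eef_pos: [466.2, -357.6, 181.4]
eef_rot: [-2.427, 1.571, 2.054]
wrist_force: [-0.2, 0.4, -0.2]
finger_gap: 93.8
```

Run:
```python
from h import *
c=wrist(); cv2.imwrite("pics/w12.png",c["image"][:,:,::-1])
goal(466.9,-365.5,32,-13.4)
for ce,s in blobs(c["image"],"green",(240,100,410,370),80): print(ce,s,"z95",ray(c,*ce,95)[:2].round(1))
```

```text
clock 29.20 pos [ 466.3 -357.4  181.5] gap 94.1 F [0.7 0.  0.5] q [-0.72  0.4   1.44  0.    1.3  -0.48]
turn(rv,tool) [ 0.002 -0.    -0.   ] deg 0.1 shift mm in now-tool [149.5   2.4   7.7] in goal-tool [149.5   2.5   7.7]
[374.3 233.4] [ 361  207   28   55 1430] z95 [ 506.4 -355.2]
[322.8 225. ] [298 217  51  29 319] z95 [ 471.9 -340.8]
[322.9 262.7] [ 302  240   43   46 1586] z95 [ 465.6 -368.2]
```

View pics/w12.png

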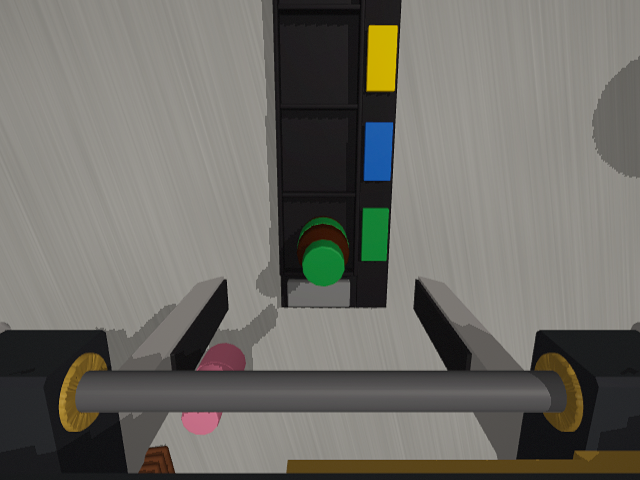

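The green cap is at (323,263) beside the green tag. The pink look-alike is at (215,390), so I'll check how close it is to the left finger.

Run:
```python
from h import *
from cell import cams
c=wrist(); h=cv2.cvtColor(c["image"],cv2.COLOR_RGB2HSV)
print(ray(c,201,420,90)[:2], ray(c,228,357,20)[:2])
t=cams.camera("top"); s=cams.camera("scene"); print(ray(t,506,299,90)[:2])
p=ray(c,201,420,90)[:2]-np.array([466,-367]); a=np.radians(-13.4)
print("along jaw",p@[np.cos(a),np.sin(a)],"along row",p@[-np.sin(a),np.cos(a)])
```

```text
[ 335.03023863 -480.40165984] [ 345.64795612 -465.98459591]
[ 330.54804133 -475.00906071]
along jaw -101.12362771703745 along row -140.66636685529198
```

Pink is about 140 mm away along the row, so there is plenty of room.

Emit:
apply_moves:
  plan: [0,0,0,0.02,0.0015,0.009,100,0,0,0,0.045,0,0,100,0,0,0,0.045,0,0,100,0,0,0,0.025,0,0,100,0,0,0,0.0145,0,0,100]

```text
clock: 29.98
eef_pos: [464.7, -366.9, 29.4]
eef_rot: [-2.053, 1.568, 2.426]
wrist_force: [-0.4, 0.2, -0.0]
finger_gap: 94.2
```

Emit:
apply_moves:
  plan: [0,0,0,0,0,0,100,0,0,0,0,0,0,0,0,0,0,0,0,0,0,0,0,0,0,0,0,0,0,0,0,0,0,0,0]

```text
clock: 30.6
eef_pos: [465.6, -367.3, 32.2]
eef_rot: [1.093, 1.57, -0.712]
wrist_force: [0.0, -0.5, 0.4]
finger_gap: 57.4
```

Emit:
apply_moves:
  plan: [0,0,0,0,0,0,0,0,0,0,0,0,0,0,0,0,0,0,0,0,0,0,0,0,0,0,0,0]

```text
clock: 31.1
eef_pos: [465.5, -367.2, 32.0]
eef_rot: [1.217, 1.571, -0.588]
wrist_force: [0.7, 0.2, 1.6]
finger_gap: 43.8
```

Emit:
apply_moves:
  plan: [0,0,0,-0.01,0,0,0,0,0,0,-0.025,0,0,0,0,0,0,-0.04,0,0,0,0,0,0,-0.04,0,0,0,0,0,0,-0.035,0,0,0]

```text
clock: 31.72
eef_pos: [465.4, -367.1, 184.1]
eef_rot: [1.103, 1.57, -0.702]
wrist_force: [-0.0, 0.2, -0.8]
finger_gap: 43.6
```

Run:
```python
from h import *
goal(534.5,133,182,-2.9)
```

```text
clock 31.73 pos [ 465.4 -367.1  184.1] gap 43.6 F [-0.   0.2 -0.8] q [-0.73  0.41  1.42  0.    1.31 -0.5 ]
turn(rv,tool) [-0.183  0.    -0.001] deg 10.5 shift mm in now-tool [   1.9  -48.8 -502.5] in goal-tool [   2.1   43.7 -503. ]
```

Emit:
apply_moves:
  plan: [-0.092,0,0,0,0,0,0,-0.091,0,0,0,0.002,-0.02,0,0,0,0,0,0.005,-0.04,0,0,0,0,0,0.005,-0.05,0,0,0,0,0,0.005,-0.055,0]

```text
clock: 32.35
eef_pos: [492.6, -202.3, 182.4]
eef_rot: [1.3, 1.571, -0.322]
wrist_force: [0.8, -0.2, -0.8]
finger_gap: 43.2
```

Emit:
apply_moves:
  plan: [0,0,0,0,0.005,-0.055,0,0,0,0,0,0.005,-0.055,0,0,0,0,0,0.005,-0.055,0,0,0,0,0,0.005,-0.055,0,0,0,0,0,0.003,-0.05,0]

```text
clock: 32.98
eef_pos: [529.3, 66.8, 182.6]
eef_rot: [1.643, 1.57, 0.021]
wrist_force: [1.6, -0.5, -0.9]
finger_gap: 43.3
```

Emit:
apply_moves:
  plan: [0,0,0,0,0.002,-0.043,0,0,0,0,0,0,-0.025,0,0,0,0,0,0,0,0,0,0,0,0,0,0,0]

```text
clock: 33.48
eef_pos: [534.8, 132.0, 182.2]
eef_rot: [0.582, 1.571, -1.04]
wrist_force: [0.3, 1.0, -2.4]
finger_gap: 43.5
```

Run:
```python
from h import *
goal(534.5,133,32,-2.9)
c=wrist(); cv2.imwrite("pics/w13.png",c["image"][:,:,::-1])
```

```text
clock 33.48 pos [534.8 132.  182.2] gap 43.5 F [ 0.3  1.  -2.4] q [ 0.18  0.32  1.55 -0.    1.27  0.23]
turn(rv,tool) [-0.001  0.    -0.   ] deg 0.0 shift mm in now-tool [150.2  -0.4  -1. ] in goal-tool [150.2  -0.4  -1. ]
```

View pics/w13.png

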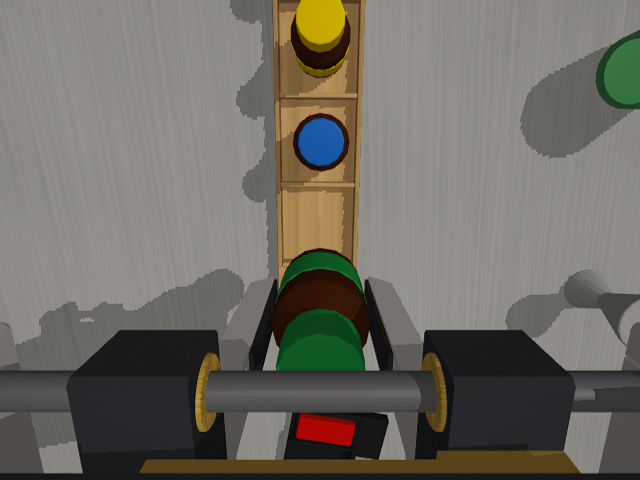

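Blue (321,141) and yellow (320,30) are standing, and green is above the last pocket. Lowering.

Emit:
apply_moves:
  plan: [0,0,0,0.02,0,-0.001,0,0,0,0,0.045,0,0,0,0,0,0,0.045,0,0,0,0,0,0,0.025,0,0,0,0,0,0,0.01,0,0,0]

```text
clock: 34.15
eef_pos: [534.5, 132.7, 35.9]
eef_rot: [-1.309, 1.569, -2.932]
wrist_force: [0.9, -1.0, -1.5]
finger_gap: 43.5
```

Emit:
apply_moves:
  plan: [0,0,0,0.002,0,0,0,0,0,0,0,0,0,0]

```text
clock: 34.4
eef_pos: [535.5, 133.6, 36.0]
eef_rot: [1.806, 1.569, 0.184]
wrist_force: [0.3, -0.3, -1.4]
finger_gap: 43.6
```

Emit:
apply_moves:
  plan: [0,0,0,0.002,0,0,0,0,0,0,0.0015,0,0,0,0,0,0,0,0,0,0,0,0,0,0,0,0,0]

```text
clock: 34.9
eef_pos: [535.2, 133.7, 32.0]
eef_rot: [1.808, 1.57, 0.186]
wrist_force: [-1.3, 0.2, 5.9]
finger_gap: 43.3
```

Emit:
apply_moves:
  plan: [0,0,0,0,0,0,60,0,0,0,0,0,0,100,0,0,0,0,0,0,100,0,0,0,0,0,0,100,0,0,0,0,0,0,100]

```text
clock: 35.52
eef_pos: [534.9, 133.6, 31.4]
eef_rot: [-1.459, 1.571, -3.081]
wrist_force: [-0.5, 0.5, -0.3]
finger_gap: 90.4
```

Emit:
apply_moves:
  plan: [0,0,0,0,0,0,100,0,0,0,-0.03,0,0,100,0,0,0,-0.04,0,0,100,0,0,0,-0.04,0,0,100,0,0,0,-0.04,0,0,100]

```text
clock: 36.15
eef_pos: [534.8, 133.6, 182.8]
eef_rot: [2.106, 1.571, 0.485]
wrist_force: [0.3, 0.5, -0.7]
finger_gap: 93.9
```

Emit:
apply_moves:
  plan: [0,0,0,-0.04,0,0.02,100,0,0,0,-0.02,0,0.02,100,0,0,0,0,0,0,100,0,0,0,0,0,0,100]

```text
clock: 36.65
eef_pos: [532.6, 94.1, 240.4]
eef_rot: [-1.507, 1.569, -3.128]
wrist_force: [0.7, 0.0, 0.4]
finger_gap: 94.0
```

Run:
```python
from h import *
from cell import cams
goal(534.5,133,182,-2.9)
c=wrist(); cv2.imwrite("pics/w14.png",c["image"][:,:,::-1])
s=cams.camera("scene"); cv2.imwrite("pics/s14.png",s["image"][:,:,::-1])
C=np.array([539.9,245.3]); e=np.array([.0506,.9987]); n=np.array([.9987,-.0506])
for col in ("white","yellow","blue","green"):
    for ce,st in blobs(c["image"],col,(240,20,400,370),300):
        p=ray(c,*ce,95)[:2]-C; print(col,ce,st[4],"caddy x,y",(p@n).round(1),(p@e).round(1))
```

```text
clock 36.65 pos [532.6  94.1 240.4] gap 94.0 F [0.7 0.  0.4] q [0.11 0.26 1.5  0.   1.39 0.16]
turn(rv,tool) [-0.     0.     0.001] deg 0.1 shift mm in now-tool [ 58.4   0.  -39. ] in goal-tool [ 58.4  -0.  -38.9]
white [382.4 241.2] 6138 caddy x,y 54.6 -160.7
white [252.9 210. ] 320 caddy x,y -57.9 -133.2
white [341.8 286.6] 2440 caddy x,y 19.6 -203.2
white [291.4 294.3] 519 caddy x,y -26.2 -210.8
white [311.4 281.3] 324 caddy x,y -7.9 -198.2
white [319.8 296. ] 397 caddy x,y -0.4 -212.4
white [242.3 310.9] 320 caddy x,y -71.9 -227.3
yellow [321.3  34.8] 367 caddy x,y 0.7 3.2
blue [321.3  93.9] 1336 caddy x,y 0.8 -39.5
green [321.5 188.7] 1093 caddy x,y 1.1 -114.8
```

View pics/w14.png

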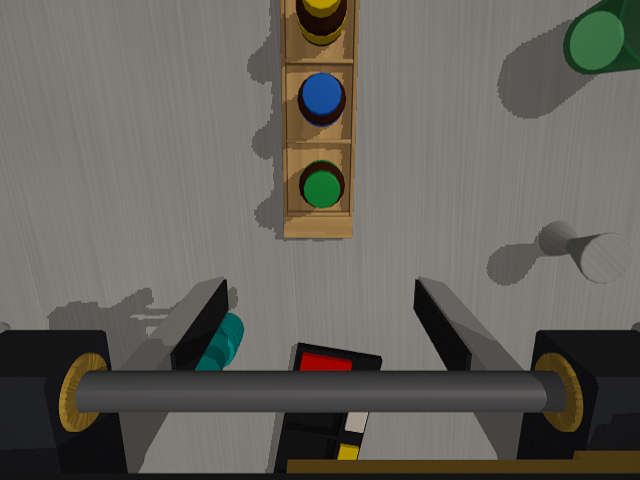

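View pics/s14.png

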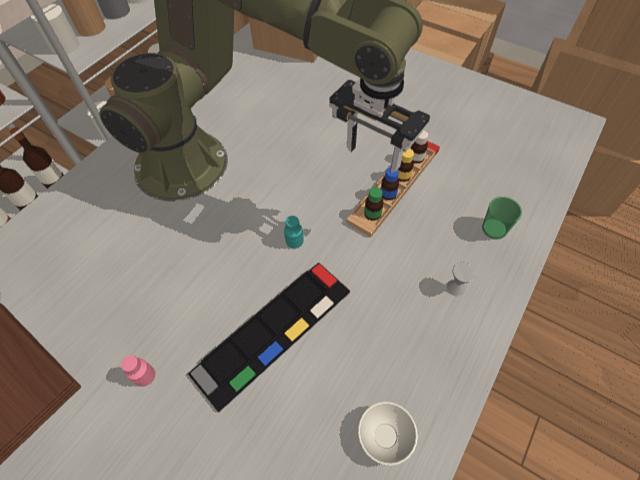

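All four bottles stand upright in the caddy: white at the red end, then yellow, blue and green. The rack is empty and the gripper is clear, so I'm handing in.

```bash
python3 -c "
from cell import ticket
print(ticket.sign_off())"
```

```text
the job is handed in; nothing more can be done
None
```

I moved the four bottles to the caddy in order of use, from its red end: white, yellow, blue, green. I handed the job in at about 37 s of the 109 s allowed, and sign-off reported no verdict. The turquoise and pink look-alikes were left alone.

- **Last pictures:** The final wrist and scene views show every bottle upright in its own pocket, the rack empty and the gripper open and clear.
- **Measured at the end:** Blue was at caddy (0.8, -39.5) mm and green at (1.1, -114.8) mm, both within about 2.5 mm of their pocket centres.
- **Not measured at the end:** White and yellow were at or past the edge of the final wrist view. I judged them by eye from earlier wrist pictures and the final scene picture, where they looked centred. The gripper released each of them within about 2 mm of its pocket's centre.
- **Set-down force:** Setting down yellow showed a brief upward wrist force of 12.5 N, and blue and green about 6 N. White showed only its weight coming off. All are well under the limits.
- **Disagreement:** The top and scene cameras differed by up to 6 mm on the caddy, so I took its position from the wrist camera.

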